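# Find the weak spring clip on the railway modeller's bench

## Task

One of the three look-alike spring clips for gluing model houses has gone weak. First pull each test strip straight back out of its clip's jaws and leave it standing in its own channel, clear of the jaws: a good clip drags the sliding stop of its holder forward before it lets go, the weak one lets go without moving it. Then lift the weak clip out of its holder and set it down flat, the same way up, inside the open tray, leaving the two good clips, the stops and the models, bottles and tools around as they are.

Things in the scene. Friction and masses are not known exactly. Their poses are not given: they have to be found in the camera images.
- holder_a: Fixed wooden test plank 272 x 62 x 8 mm for clip_a and strip_a; holder_b, holder_c are alike. Origin on the table; x along the plank (-152 to +120 mm), from strip to clip, roughly away from the robot; z up. The clip sits at x = 50 mm, held back by the sliding stop when its strip is pulled.
- clip_a: Black spring clip, 137 mm long, on edge. All three look alike; one, in a different place each time, has a weak spring: its strip slides out at 2 to 6 N, the others' at 10 to 18 N. Origin under its body block (8 mm above the table); z up, jaws to -x. Block x = -18 to 22, 36 wide (y), 46 mm tall: grip it from above across y near x = 2 mm.
- strip_a: Wooden strip standing on edge, tip 19 mm deep in clip_a's jaws. Origin under its grip block (8 mm above the table); x towards the clip, z up. Grip block x = -16 to 16, 14 wide (y), 58 mm tall: grip it from above across y; then a blade 8 mm thick to the tip at x = 79 mm. Pull towards -x: clear of the jaws after 19 mm (29 if the clip is dragged 10 mm with it), at the end lip after 51 mm.
- stop_a (a joint): Sliding stop of holder_a, in m: 0 = back as found, grows towards the robot to 0.010 = fully forward. Two aluminium posts (x = 22 to 30 mm on the plank at 0, |y| = 15 to 27 mm, tops 44 mm above the table) in front of the clip's block. Stiff: it moves, with the clip, only when pushed by over about 6 N, and stays where it is left.
- holder_b: Test plank like holder_a, with clip_b and strip_b. The strip stands at x = -80 mm in a channel: walls from x = -141 to -43 mm, inner faces 29 mm apart, tops at z = 18 mm; low end lip at x = -147 mm. Beside the clip's block: rails, inner faces at |y| = 24 mm, tops at z = 16 mm; a low lip (z = 14 mm) behind its block, at x = 76 mm.
- clip_b: Spring clip like clip_a, 0.14 kg. Jaw pads x = -70 to -48 mm, 17 to 45 mm high; the +y jaw is the sprung one and shuts when the strip is out. Levers behind the block to x = 67 mm, spread to 28 mm either side; squeezing them only opens the jaws. Nothing holds the clip down: it lifts straight up out of its holder.
- strip_b: Wooden strip like strip_a, in clip_b's jaws; about 60 g. Its foot, 24 mm wide and 8 mm high (x = -16 to 50 mm), lets it stand by itself when released. Blade 17 to 45 mm above the underside.
- stop_b (a joint): Sliding stop of holder_b, like stop_a.
- holder_c: Test plank like holder_a and holder_b, with clip_c and strip_c.
- clip_c: Spring clip like clip_a and clip_b.
- strip_c: Wooden strip like strip_a and strip_b, in clip_c's jaws.
- stop_c (a joint): Sliding stop of holder_c, like stop_a.
- tray: Fixed open steel tray for clips to be repaired, 180 x 126 mm outside (long side along its x axis, roughly away from the robot), 34 mm high, walls and floor 4 mm. Origin on the table under its centre, z up. It and the three holders stand side by side, in changing order.
- fir_1: Small model fir tree, 26 mm wide, 75 mm tall, between the holders; a bystander, origin on its underside.
- fir_2: Small model fir tree, 26 mm wide, 75 mm tall, between the holders; a bystander, origin on its underside.
- paint_jar: Small glass paint jar, 36 mm wide, 45 mm tall, behind the holders; a bystander, origin on its underside.
- model_house: Half-timbered model house, 120 x 90 mm, about 130 mm tall, behind the holders; a bystander, origin on its underside.
- tall_fir: Model fir tree, 56 mm wide, 150 mm tall, behind the holders; a bystander, origin on its underside.
- glue_bottle: White glue bottle, 48 mm wide, 120 mm tall, behind the holders; a bystander, origin on its underside.
- screwdriver: Screwdriver lying behind the holders, handle grey; a bystander, origin on its underside.
There are look-alikes about, which are no part of the job. Leave any turquoise look-alike of the strip_c alone.

How it is judged:
On the way, in this order (a step that is already met when the one before it is completed fails the run):
1. all three strips are clear of the jaws and stand in their channels, all three clips are still in their holders, and two of the sliding stops have been dragged forward, the third has not (angle between each of strip_a, strip_b, strip_c's own z axis and vertical below 0.2 rad and y of strip_a in the frame of holder_a between -0.02 and 0.02 m and z of each of strip_a, clip_a in the frame of holder_a below 0.025 m and y of strip_b in the frame of holder_b between -0.02 and 0.02 m and z of each of strip_b, clip_b in the frame of holder_b below 0.025 m and y of strip_c in the frame of holder_c between -0.02 and 0.02 m and z of each of strip_c, clip_c in the frame of holder_c below 0.025 m and x of clip_a in the frame of holder_a between 0.02 and 0.07 m and y of clip_a in the frame of holder_a between -0.015 and 0.015 m and x of strip_a in the frame of clip_a below -0.15 m and x of clip_b in the frame of holder_b between 0.02 and 0.07 m and y of clip_b in the frame of holder_b between -0.015 and 0.015 m and x of strip_b in the frame of clip_b below -0.15 m and x of clip_c in the frame of holder_c between 0.02 and 0.07 m and y of clip_c in the frame of holder_c between -0.015 and 0.015 m and x of strip_c in the frame of clip_c below -0.15 m and ((value of joint stop_a below 0.004 m and value of joint each of stop_b, stop_c above 0.007 m) or (value of joint each of stop_a, stop_c above 0.007 m and value of joint stop_b below 0.004 m) or (value of joint each of stop_a, stop_b above 0.007 m and value of joint stop_c below 0.004 m))), for 0.1 s.
2. the clip whose stop stayed back lies flat in the tray ((((value of joint stop_a below 0.004 m and value of joint each of stop_b, stop_c above 0.007 m) and (x of clip_a in the frame of tray between -0.06 and 0.06 m and y of clip_a in the frame of tray between -0.05 and 0.05 m and z of clip_a in the frame of tray below 0.02 m and angle between clip_a's own z axis and vertical below 0.2 rad)) or ((value of joint each of stop_a, stop_c above 0.007 m and value of joint stop_b below 0.004 m) and (x of clip_b in the frame of tray between -0.06 and 0.06 m and y of clip_b in the frame of tray between -0.05 and 0.05 m and z of clip_b in the frame of tray below 0.02 m and angle between clip_b's own z axis and vertical below 0.2 rad)) or ((value of joint each of stop_a, stop_b above 0.007 m and value of joint stop_c below 0.004 m) and (x of clip_c in the frame of tray between -0.06 and 0.06 m and y of clip_c in the frame of tray between -0.05 and 0.05 m and z of clip_c in the frame of tray below 0.02 m and angle between clip_c's own z axis and vertical below 0.2 rad)))), for 0.2 s.
At the end, for the whole second after the job is handed in: Every strip upright (0.2 rad) in its own channel (20 mm of the middle), its tip clear of the jaws; the clip whose stop stayed back (under 4 mm) lies on the tray's floor, same way up (0.2 rad); the other two, stops forward (over 7 mm), are in their holders (20 mm along, 15 mm across); all at rest (angle between each of strip_a, strip_b, strip_c's own z axis and vertical below 0.2 rad and y of strip_a in the frame of holder_a between -0.02 and 0.02 m and z of strip_a in the frame of holder_a below 0.025 m and y of strip_b in the frame of holder_b between -0.02 and 0.02 m and z of strip_b in the frame of holder_b below 0.025 m and y of strip_c in the frame of holder_c between -0.02 and 0.02 m and z of strip_c in the frame of holder_c below 0.025 m and (((value of joint stop_a below 0.004 m and value of joint each of stop_b, stop_c above 0.007 m) and (x of clip_a in the frame of tray between -0.06 and 0.06 m and y of clip_a in the frame of tray between -0.05 and 0.05 m and z of clip_a in the frame of tray below 0.02 m and angle between clip_a's own z axis and vertical below 0.2 rad) and x of strip_a in the frame of holder_a below -0.1 m and (x of clip_b in the frame of holder_b between 0.02 and 0.07 m and y of clip_b in the frame of holder_b between -0.015 and 0.015 m and z of clip_b in the frame of holder_b below 0.025 m and x of strip_b in the frame of clip_b below -0.15 m) and (x of clip_c in the frame of holder_c between 0.02 and 0.07 m and y of clip_c in the frame of holder_c between -0.015 and 0.015 m and z of clip_c in the frame of holder_c below 0.025 m and x of strip_c in the frame of clip_c below -0.15 m)) or ((value of joint each of stop_a, stop_c above 0.007 m and value of joint stop_b below 0.004 m) and (x of clip_b in the frame of tray between -0.06 and 0.06 m and y of clip_b in the frame of tray between -0.05 and 0.05 m and z of clip_b in the frame of tray below 0.02 m and angle between clip_b's own z axis and vertical below 0.2 rad) and x of strip_b in the frame of holder_b below -0.1 m and (x of clip_a in the frame of holder_a between 0.02 and 0.07 m and y of clip_a in the frame of holder_a between -0.015 and 0.015 m and z of clip_a in the frame of holder_a below 0.025 m and x of strip_a in the frame of clip_a below -0.15 m) and (x of clip_c in the frame of holder_c between 0.02 and 0.07 m and y of clip_c in the frame of holder_c between -0.015 and 0.015 m and z of clip_c in the frame of holder_c below 0.025 m and x of strip_c in the frame of clip_c below -0.15 m)) or ((value of joint each of stop_a, stop_b above 0.007 m and value of joint stop_c below 0.004 m) and (x of clip_c in the frame of tray between -0.06 and 0.06 m and y of clip_c in the frame of tray between -0.05 and 0.05 m and z of clip_c in the frame of tray below 0.02 m and angle between clip_c's own z axis and vertical below 0.2 rad) and x of strip_c in the frame of holder_c below -0.1 m and (x of clip_a in the frame of holder_a between 0.02 and 0.07 m and y of clip_a in the frame of holder_a between -0.015 and 0.015 m and z of clip_a in the frame of holder_a below 0.025 m and x of strip_a in the frame of clip_a below -0.15 m) and (x of clip_b in the frame of holder_b between 0.02 and 0.07 m and y of clip_b in the frame of holder_b between -0.015 and 0.015 m and z of clip_b in the frame of holder_b below 0.025 m and x of strip_b in the frame of clip_b below -0.15 m))) and linear speed of each of clip_a, strip_a, clip_b, strip_b, clip_c, strip_c below 0.02 m/s); the robot touches nothing.
It fails at once if a clip whose stop has been dragged forward is taken out of its holder ((value of joint stop_a above 0.007 m and (z of clip_a in the frame of holder_a above 0.04 m or horizontal distance between clip_a and holder_a above 0.1 m)) or (value of joint stop_b above 0.007 m and (z of clip_b in the frame of holder_b above 0.04 m or horizontal distance between clip_b and holder_b above 0.1 m)) or (value of joint stop_c above 0.007 m and (z of clip_c in the frame of holder_c above 0.04 m or horizontal distance between clip_c and holder_c above 0.1 m))).
It fails at once if a bystander is moved by more than 30 mm or knocked over (distance of any of fir_1, fir_2, paint_jar, model_house, tall_fir, glue_bottle, screwdriver from where it was at the start of the episode above 0.03 m or angle between any of fir_1, fir_2, paint_jar, model_house, tall_fir, glue_bottle's own z axis and vertical above 0.6 rad).
It also fails if it takes over 70 s, if anything falls off the work surface, if the arm or the gripper's body presses on something with over 40 N, if the wrist force passes 120 N, or if a joint passes its speed limit or range.

## Robot

A 7-joint arm with a two-finger parallel gripper is mounted at the origin on the work surface. World frame = base frame: x ahead of the robot, y to its left, z up, the work surface at z = 0. Lengths are in m, angles in rad, forces in N, time in s.
With the tool pointing down it reaches from about 0.425 to 0.875 m from the base axis. Payload 4.7 kg.
Tool frame: the origin (TCP) lies midway between the tips of the shut fingers; the grasp point (between the pads) lies ctrl.grasp_offset behind it (ctrl.grasp_offset is the distance from the TCP to the grasp point, in m); z points along the fingers, y is the line along which they close (so a half turn about z gives the same grasp; the last joint's range is limited). The gripper opens to 87 mm and grips with 3 to 60 N. Pads are 19 mm wide; open, the fingers measure 117 mm over their backs; the gripper's body (75 mm by 190 mm) begins 51 mm behind the grasp point.
Start: joints at [-1.183, 0.321, -0.07, 1.45, 0.023, 1.371, -0.057], TCP at [0.237, 0.605, 0.223] pointing down, gripper open.
Joint ranges: [-2.86, 2.86], [-0.3, 2.09], [-1.38, 1.24], [0.06, 2.45], [-1.56, 4.7], [0.09, 2.05], [-2.69, 2.69]. Speed limits (rad/s): [2.57, 2.57, 3.14, 3.14, 3.14, 3.14, 3.14].

## Interface

Orientations are given as a rotation vector (axis times angle).
In Python, from bench import ctrl gives the robot as it stands. The module is installed in compiled form; this text tells all that it offers.
- The arm moves only by the tool jog_arm, never from a script. Its argument "moves" is one flat list of numbers, 7 for each row, row after row: the shift along the tool's x, y, z in units of 30 cm (1.0 is 30 cm), then the turn, a rotation vector about the tool's x, y, z in units of 60 degrees (1.0 is 60 degrees), then the gripper's target within -1 to 1 (fully open at 1, half-way at 0, shut at -1). In form: [x, y, z, wx, wy, wz, fingers, x, y, z, wx, wy, wz, fingers, ...]. A call has exactly 8 rows; each row is the pose to reach, as a shift and turn from the pose commanded when the call began, along the tool's axes at that moment; what a row does not reach only later rows make up. A row lasts 1/8 s, in which the tool goes at most 62.5 mm and 10.7 degrees, less where a joint would pass 70% of its speed; a pose out of reach is approached as far as the arm can. A call with a number of a shift or a turn outside -1 to 1 is refused whole. A call with a gripper value outside its range is refused whole. The fingers move at their own pace and stop on an object; "newtons" is the grip in N (left out, the last holds). Time passes only in rows, so rows that repeat a pose let the fingers close, or fill a call up. It gives the time, the measured TCP pose, the force, the opening and the grip force at its end, in the units of the state.
- ctrl.get_state(): the state, without advancing time (a new reading comes with each control period).
- ctrl.get_image(name): name is "scene" or "top" or "wrist"; returns a dict with "pixels" (384x512x3 uint8, red, green, blue), "fx", "fy", "cx", "cy" (pixels), "xyz" and "rotation" of the camera in the world; the wrist camera has in their place "tool_from_camera" (4x4, takes a point from camera to tool coordinates, whose origin is the TCP and whose axes are the flange's). Camera axes: x right, y up, looking along -z (the intrinsics and any distortion apply to the point x, -y, -z); pixel columns grow to the right and rows downward; lengths in m; the calibration is good to about 2 mm. A picture is of the moment at which its call begins: read the wrist's pose just before it. There is no depth.
- ctrl.close_job(): hands the job in; it is judged then, once.
The state is a dict: "time": time; "joint_positions": joint angles; "qd": joint speeds; "joint_torque": joint torques, N m; "position": TCP position; "tool_rot": TCP orientation; "ft_force": force on the tool from outside, world axes, zero at the start; "torque": the same for the moment, N m; "grip_width": opening from 0.0 (shut) to 1.0 (fully open); "grip_force": force on a finger pad.
Only numpy, scipy, OpenCV 4.12 (cv2) and the standard library are available. Lean on these libraries where they do the work, as an engineer would, in place of code of your own. Each camera call takes 0.05 s, during which the arm holds its last target. There are 200 camera calls.

## Working session

There is one attempt and no reset: what is moved stays moved. The work goes in short steps, Python scripts to look and compute and a tool call to move; the robot and the scene stay as the last step left them, time stands still between calls to the robot, and variables do not carry over. Pictures are saved under pics/ and viewed, at most 10 in all, crops included, and the job is handed in when it is done.

Besides the shell and the picture viewer there is one more tool, called as name(argument=value, ...), one argument or row to a line, values as JSON. jog_arm: Moves the arm, as the interface text tells. Its arguments: {"type":"object","properties":{"moves":{"type":"array"},"newtons":{"type":"number"}},"required":["moves"]}

```bash
mkdir -p pics; python3 - <<'E'
from bench import ctrl
import cv2,pickle,numpy as np
s=ctrl.get_state();print(s, ctrl.grasp_offset)
d={}
for n in("scene","top","wrist"):
    i=ctrl.get_image(n);d[n]=i;cv2.imwrite(f"pics/{n}0.png",i["pixels"][:,:,::-1])
    print(n,{k:np.round(v,4).tolist() for k,v in i.items() if k!="pixels"})
pickle.dump(d,open("im0.pkl","wb"))
E
```

```text
{'time': 0.0, 'joint_positions': array([-1.18290286,  0.32185794, -0.07007668,  1.45167659,  0.02262879,
        1.37079139, -0.05691182]), 'qd': array([-1.91960385e-03, -5.56815514e-04,  7.16480727e-05, -3.06250733e-04,
       -9.15200187e-04, -4.48316148e-04,  1.68756259e-03]), 'joint_torque': array([-1.54850368e-04, -4.91295147e+01, -4.04037489e-01, -3.12519872e+01,
       -6.39300956e-02,  4.39324498e-02,  1.81159926e-04]), 'position': array([0.23720594, 0.60457729, 0.22143797]), 'tool_rot': array([-5.83671179e-01, -3.08665665e+00,  3.03488592e-03]), 'ft_force': array([ 0.09882879,  0.92482456, -0.05759206]), 'torque': array([-0.00681851, -0.03644417,  0.07050208]), 'grip_force': 0.0, 'grip_width': 1.0002574744604205} 0.0187
scene {'fx': 411.9832, 'fy': 411.9832, 'cx': 258.4848, 'cy': 188.9497, 'xyz': [1.2922, -0.3508, 0.7233], 'rotation': [0.7389, 0.5316, 1.1173]}
top {'fx': 438.7306, 'fy': 438.7306, 'cx': 254.8251, 'cy': 190.1673, 'xyz': [0.5193, -0.0917, 1.0812], 'rotation': [0.0708, -0.0245, -1.5433]}
wrist {'fx': 279.9852, 'fy': 279.9852, 'cx': 258.6031, 'cy': 193.4574, 'tool_from_camera': [[0.0, 0.9704, 0.2416, 0.0654], [1.0, 0.0001, -0.0006, 0.0004], [-0.0006, 0.2416, -0.9704, -0.162], [0.0, 0.0, 0.0, 1.0]]}
```

View pics/top0.png

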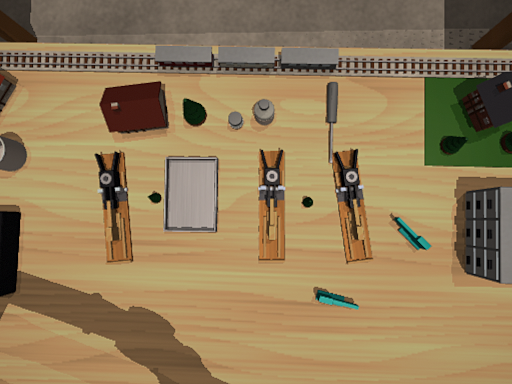

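View pics/scene0.png

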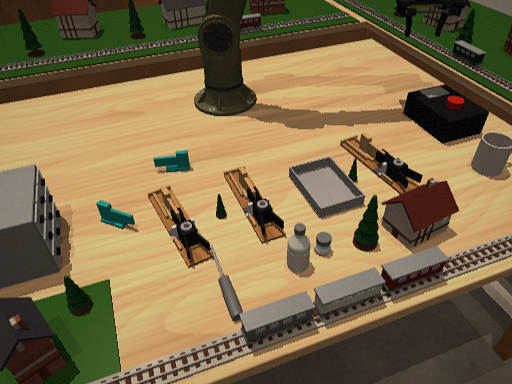

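The candidates are three wooden planks with black clips and wooden strips, at pixels (115,207), (272,205) and (352,205), and the tray at (190,194). The turquoise look-alikes at (335,299) and (410,230) are to be left alone. The firs are at (155,197) and (308,202).

```bash
cat > h.py <<'E'
import numpy as np,cv2
from scipy.spatial.transform import Rotation as R
def ray(im,uv,z,st=None):
    """pixel(s) -> world xy on plane z"""
    uv=np.atleast_2d(uv).astype(float)
    d=np.c_[(uv[:,0]-im["cx"])/im["fx"],-(uv[:,1]-im["cy"])/im["fy"],-np.ones(len(uv))]
    if "xyz" in im: Rm,o=R.from_rotvec(im["rotation"]).as_matrix(),np.array(im["xyz"])
    else:
        T=np.array(im["tool_from_camera"]);W=R.from_rotvec(st["tool_rot"]).as_matrix()
        Rm=W@T[:3,:3];o=st["position"]+W@T[:3,3]
    d=d@Rm.T
    return (o+d*((z-o[2])/d[:,2])[:,None])[:,:2]
E
python3 - <<'E'
import pickle;from h import *
im=pickle.load(open("im0.pkl","rb"))["top"];p=im["pixels"]
hsv=cv2.cvtColor(p,cv2.COLOR_RGB2HSV)
print(hsv[240,[100,110,127,262,282,365]].tolist(), hsv[240,[150,230,320]].tolist())
big=cv2.resize(p[140:270,90:380],None,fx=2.7,fy=2.7,interpolation=cv2.INTER_CUBIC)
cv2.imwrite("pics/crop1.png",big[:,:,::-1])
m=((hsv[:,:,0]<20)&(hsv[:,:,1]>135)&(hsv[:,:,2]>60)).astype(np.uint8)
m[:145]=0;m[270:]=0
m=cv2.morphologyEx(m,cv2.MORPH_OPEN,np.ones((2,2)))
for x0,x1 in((90,140),(250,293),(325,380)):
    q=np.zeros_like(m);q[:,x0:x1]=m[:,x0:x1]
    n,l,s,c=cv2.connectedComponentsWithStats(q)
    pts=np.argwhere(np.isin(l,[k for k in range(1,n) if s[k,4]>25]))[:,::-1]
    box=cv2.boxPoints(cv2.minAreaRect(pts.astype(np.float32)))
    w=ray(im,box,.008)
    print(np.round(box).tolist(),np.round(w,3).tolist(),np.round(np.linalg.norm(w-np.roll(w,1,0),axis=1),3))
t=((hsv[:,:,1]<60)&(hsv[:,:,2]>40)).astype(np.uint8);q=np.zeros_like(t);q[150:240,160:225]=t[150:240,160:225]
box=cv2.boxPoints(cv2.minAreaRect(np.argwhere(q)[:,::-1].astype(np.float32)));w=ray(im,box,.034)
print("tray",np.round(w,3).tolist(),w.mean(0),np.linalg.norm(w-np.roll(w,1,0),axis=1))
E
```

```text
[[15, 123, 176], [16, 140, 177], [14, 176, 164], [14, 181, 110], [14, 173, 171], [16, 140, 190]] [[16, 123, 182], [18, 114, 186], [17, 114, 185]]
[[99.0, 155.0], [125.0, 153.0], [133.0, 263.0], [108.0, 265.0]] [[0.662, 0.331], [0.669, 0.267], [0.399, 0.233], [0.392, 0.296]] [0.273 0.064 0.272 0.063]
[[260.0, 262.0], [260.0, 152.0], [285.0, 152.0], [285.0, 262.0]] [[0.41, -0.076], [0.679, -0.069], [0.68, -0.131], [0.412, -0.137]] [0.061 0.269 0.062 0.268]
[[331.0, 154.0], [357.0, 150.0], [373.0, 261.0], [348.0, 265.0]] [[0.678, -0.244], [0.689, -0.307], [0.42, -0.349], [0.409, -0.288]] [0.272 0.063 0.272 0.062]
tray [[0.48, 0.157], [0.661, 0.16], [0.66, 0.031], [0.48, 0.03]] [0.57017098 0.09457307] [0.12750026 0.18096192 0.12884176 0.1802808 ]
```

View pics/crop1.png

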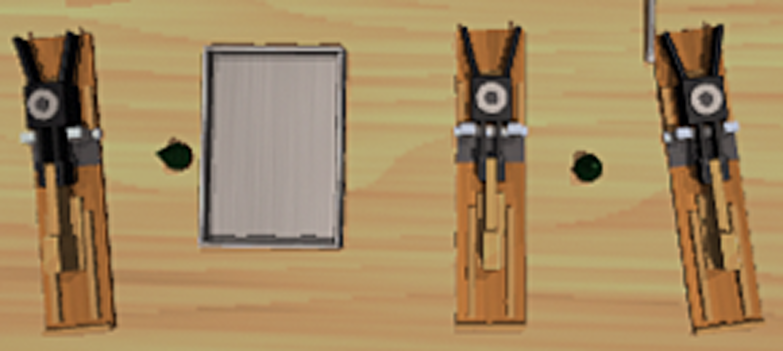

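All three planks measure about 272 x 62 mm and the tray about 180 x 127 mm, so the poses hold up against the given sizes. In the crop the grip blocks show as light tan blocks at (67,255), (490,252) and (728,250). Next I'll write a helper that turns goals into move numbers.

```bash
cat > go.py <<'E'
import sys;from h import *;from bench import ctrl
# corner means from measurement: plank centres and yaw
H={"L":((.5305,.2818),.127),"M":((.5453,-.1033),.024),"R":((.549,-.297),.157)}
def hp(h,x,y=0):
    (cx,cy),a=H[h];d=np.array([np.cos(a),np.sin(a)])
    return np.array([cx,cy])+(x+.016)*d+y*np.array([-d[1],d[0]])
def row(x,y,z,yaw):
    s=ctrl.get_state();W=R.from_rotvec(s["tool_rot"])
    G=R.from_matrix(np.c_[[np.cos(yaw),np.sin(yaw),0],[np.sin(yaw),-np.cos(yaw),0],[0,0,-1]])
    print("t",s["time"],"pos",np.round(s["position"],4),"F",np.round(s["ft_force"],1),"grip",round(s["grip_width"]*87,1),round(s["grip_force"],1))
    print("to",np.round([x,y,z],4),"row",np.round(W.inv().apply(np.array([x,y,z])-s["position"])/.3,4),np.round((W.inv()*G).as_rotvec()/np.radians(60),4))
def hrow(h,x,z,y=0): row(*hp(h,x,y),z,H[h][1]+np.pi)
if __name__=="__main__": hrow(sys.argv[1],float(sys.argv[2]),float(sys.argv[3]))
E
python3 go.py L -.08 .19; python3 - <<'E'
from go import *;import pickle
im=pickle.load(open("im0.pkl","rb"))["top"]
# block tops and clip pivots (crop px -> image px), check vs. plank-frame expectation
for h,b,c in(("L",(67,255),(43,103)),("M",(490,252),(492,98)),("R",(728,250),(706,97))):
    f=lambda q:np.array(q)/2.7+[90,140]
    print(h,ray(im,f(b),.066)[0],hp(h,-.08),ray(im,f(c),.06)[0],hp(h,.052))
E
```

```text
t 0.15 pos [0.2372 0.6047 0.2217] F [-0.5 -0.9  0.3] grip 86.7 0.0
to [0.467  0.2737 0.19  ] row [-1.1159 -0.7474  0.1069] [-1.400e-03 -3.000e-04 -4.782e-01]
L [0.46915095 0.26201923] [0.46701543 0.27369383] [0.60040536 0.29156371] [0.59795235 0.2904128 ]
M [ 0.48222242 -0.10196038] [ 0.48131843 -0.10483585] [ 0.61463185 -0.10037373] [ 0.61328042 -0.10166816]
R [ 0.48972574 -0.30354907] [ 0.48578715 -0.30700677] [ 0.62011164 -0.28426708] [ 0.61616365 -0.2863678 ]
```

jog_arm(
  moves=[-0.2,-0.14,0,0,0,-0.18,1,-0.4,-0.28,0,0,0,-0.36,1,-0.6,-0.42,0,0,0,-0.478,1,-0.8,-0.56,0,0,0,-0.478,1,-1,-0.7,0.05,0,0,-0.478,1,-1,-0.747,0.1,0,0,-0.478,1,-1,-0.747,0.1,0,0,-0.478,1,-1,-0.747,0.1,0,0,-0.478,1],
)

```text
time: 1.15
position: [0.4347, 0.2869, 0.1924]
tool_rot: [0.197, -3.135, -0.001]
ft_force: [-0.1, 0.3, 0.1]
grip_width: 0.999
grip_force: 0.0
```

```bash
python3 - <<'E'
from go import *;import pickle
hrow("L",-.08,.19)
s=ctrl.get_state();im=ctrl.get_image("wrist");pickle.dump((s,im),open("wL.pkl","wb"))
cv2.imwrite("pics/wL.png",im["pixels"][:,:,::-1])
E
```

```text
t 1.15 pos [0.4347 0.2869 0.1924] F [-0.1  0.3  0.1] grip 86.9 0.0
to [0.467  0.2737 0.19  ] row [-0.1015 -0.0573  0.008 ] [ 0.0004 -0.0005 -0.0012]
```

View pics/wL.png

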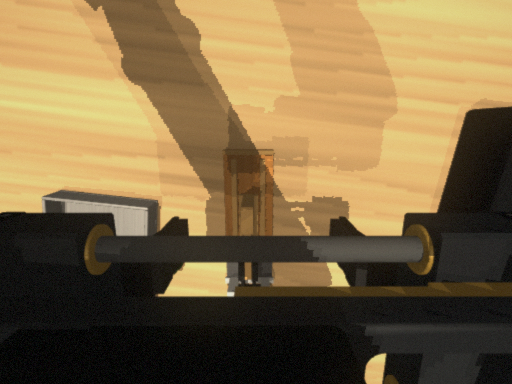

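The wrist picture shows plank L's near end, with corners at about (224,151) and (274,151), and its strip block at about (251,210).

```bash
python3 - <<'E'
from go import *;import pickle
s,im=pickle.load(open("wL.pkl","rb"))
w=ray(im,[(224,150.5),(274,150.5),(224.5,200),(273,200)],.008,s);print(w, hp("L",-.152,.031),hp("L",-.152,-.031))
o=hp("L",0);a=H["L"][1];d=np.array([np.cos(a),np.sin(a)])
fr=lambda q:np.c_[(q-o)@d,(q-o)@[-d[1],d[0]]]
print("in plank frame",fr(w))
c=cv2.resize(im["pixels"][130:300,200:300],None,fx=5,fy=3.5,interpolation=cv2.INTER_CUBIC);cv2.imwrite("pics/wLc.png",cv2.convertScaleAbs(c,alpha=1.8)[:,:,::-1])
E
```

```text
[[0.40686444 0.24112256]
 [0.39916698 0.30204215]
 [0.46952639 0.24779988]
 [0.46174574 0.30950832]] [0.39166887 0.29532473] [0.39952172 0.23382406]
in plank frame [[-0.143792   -0.0246903 ]
 [-0.14371146  0.03671362]
 [-0.08078897 -0.02600345]
 [-0.08069103  0.03619351]]
```

View pics/wLc.png

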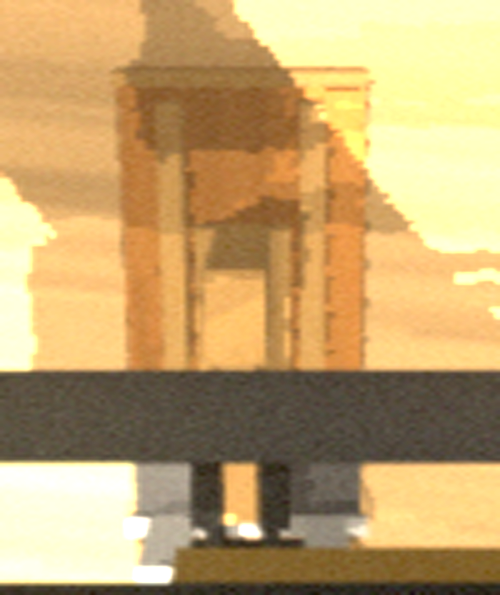

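jog_arm(
  moves=[-0.1,-0.05,0,0,0,0,1,-0.1,-0.05,0,0,0,0,1,-0.1,-0.05,0,0,0,0,1,-0.1,-0.05,0,0,0,0,1,-0.1,-0.05,0,0,0,0,1,-0.1,-0.05,0,0,0,0,1,-0.1,-0.05,0,0,0,0,1,-0.1,-0.05,0,0,0,0,1],
)

```text
time: 2.2
position: [0.4665, 0.2759, 0.1926]
tool_rot: [-0.199, 3.135, 0.0]
ft_force: [-0.1, -0.5, 0.6]
grip_width: 0.999
grip_force: 0.0
```

```bash
python3 - <<'E'
from go import *;import pickle
hrow("L",-.08,.19)
s=ctrl.get_state();im=ctrl.get_image("wrist");pickle.dump((s,im),open("wL2.pkl","wb"));print(np.abs(s["qd"]).max())
s0=s;top=ctrl.get_image("top")
# project plank points through wrist for comparison
T=np.array(im["tool_from_camera"]);W=R.from_rotvec(s["tool_rot"]).as_matrix()
def proj(P):
    c=T[:3,:3].T@(W.T@(np.array(P)-s["position"])-T[:3,3]);return im["cx"]+im["fx"]*c[0]/-c[2],im["cy"]-im["fy"]*c[1]/-c[2]
for x,y,z in((-.152,.031,.008),(-.152,-.031,.008),(-.096,.007,.066),(-.096,-.007,.066)):print((x,y,z),np.round(proj([*hp("L",x,y),z]),1))
c=cv2.resize(im["pixels"][110:250,180:320],None,fx=4,fy=4,interpolation=cv2.INTER_CUBIC);cv2.imwrite("pics/wL2c.png",cv2.convertScaleAbs(c,alpha=1.8)[:,:,::-1])
# TCP check: gripper in the top view
pickle.dump(top,open("top2.pkl","wb"))
E
```

```text
t 2.2 pos [0.4665 0.2759 0.1926] F [-0.1 -0.5  0.6] grip 86.9 0.0
to [0.467  0.2737 0.19  ] row [-0.0008 -0.0074  0.0088] [ 0.0001  0.0001 -0.0003]
0.002173319596581947
(-0.152, 0.031, 0.008) [282.3 118. ]
(-0.152, -0.031, 0.008) [230.4 118. ]
(-0.096, 0.007, 0.066) [262.8 172.5]
(-0.096, -0.007, 0.066) [249.4 172.5]
```

View pics/wL2c.png

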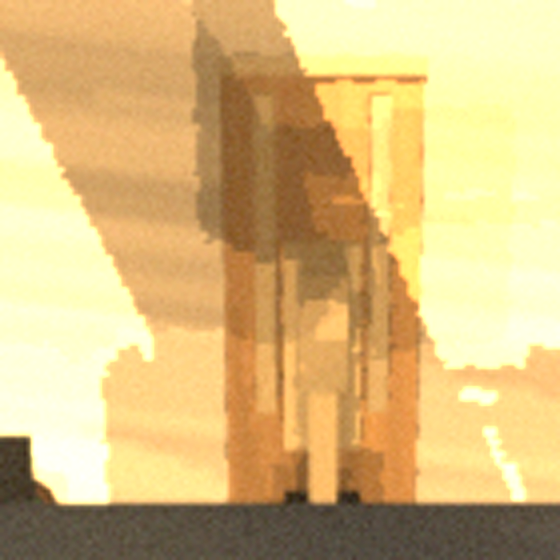

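```bash
python3 - <<'E'
from go import *;import pickle
d=pickle.load(open("im0.pkl","rb"));im=d["scene"];Rm=R.from_rotvec(im["rotation"]).as_matrix()
def proj(im,P):
    c=R.from_rotvec(im["rotation"]).as_matrix().T@(np.array(P)-im["xyz"]);return np.array([im["cx"]+im["fx"]*c[0]/-c[2],im["cy"]-im["fy"]*c[1]/-c[2]])
for p in((.48,.157),(.661,.16),(.66,.031),(.48,.03)):print("tray",np.round(proj(im,[*p,.034]),1))
for h in "LMR":print(h,[np.round(proj(im,[*hp(h,x,y),.008])).tolist() for x,y in((-.152,.031),(-.152,-.031),(.12,-.031),(.12,.031))],"strip",np.round(proj(im,[*hp(h,-.08),.066])))
top=pickle.load(open("top2.pkl","rb"));s=ctrl.get_state()
W=R.from_rotvec(s["tool_rot"]).as_matrix()
for o in((0,.0585,0),(0,-.0585,0),(0,.095,-.07),(0,-.095,-.07)):print("grip",np.round(proj(top,s["position"]+W@o)))
c=np.vstack([cv2.resize(im["pixels"][125:235,280:440],None,fx=4,fy=2.7),cv2.resize(top["pixels"][160:270,40:200],None,fx=4,fy=2.7)]);cv2.imwrite("pics/chk.png",c[:,:,::-1])
E
```

```text
tray [328.3 155.4]
tray [364.  194.6]
tray [317.7 207.7]
tray [287.  165.9]
L [[354.0, 137.0], [337.0, 142.0], [400.0, 194.0], [418.0, 186.0]] strip [363. 135.]
M [[242.0, 168.0], [222.0, 173.0], [259.0, 240.0], [283.0, 232.0]] strip [240. 169.]
R [[168.0, 186.0], [146.0, 194.0], [186.0, 264.0], [211.0, 253.0]] strip [163. 189.]
grip [ 58. 241.]
grip [115. 235.]
grip [ 22. 245.]
grip [121. 235.]
```

View pics/chk.png

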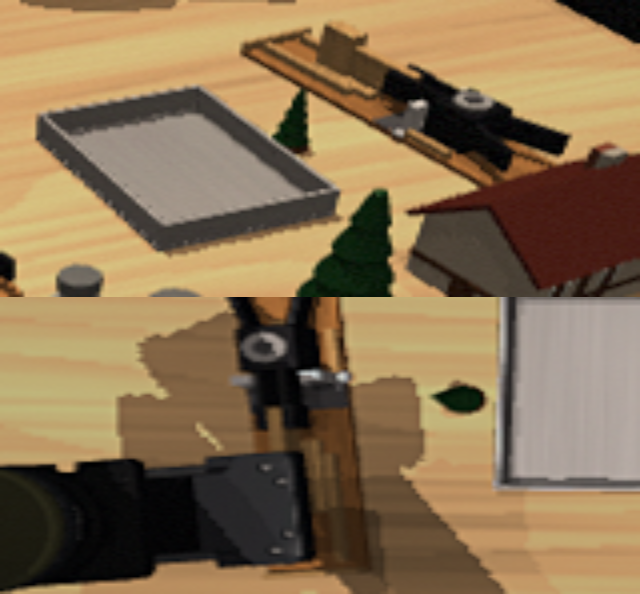

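jog_arm(
  moves=[-0.03,0.01,0.1,0,0,0,1,-0.03,0.01,0.2,0,0,0,1,-0.03,0.01,0.3,0,0,0,1,-0.03,0.01,0.34,0,0,0,1,-0.03,0.01,0.34,0,0,0,1,-0.03,0.01,0.34,0,0,0,1,-0.03,0.01,0.34,0,0,0,1,-0.03,0.01,0.34,0,0,0,1],
)

```text
time: 3.3
position: [0.4755, 0.2803, 0.0914]
tool_rot: [-0.199, 3.134, 0.001]
ft_force: [-0.1, 0.3, -0.5]
grip_width: 0.997
grip_force: 0.0
```

```bash
cat >> h.py <<'E'
def wproj(im,s,P):
    T=np.array(im["tool_from_camera"]);W=R.from_rotvec(s["tool_rot"]).as_matrix()
    c=T[:3,:3].T@(W.T@(np.array(P)-s["position"])-T[:3,3]);return np.round([im["cx"]+im["fx"]*c[0]/-c[2],im["cy"]-im["fy"]*c[1]/-c[2]],1)
E
python3 - <<'E'
from go import *;import pickle
s=ctrl.get_state();im=ctrl.get_image("wrist");pickle.dump((s,im),open("wL3.pkl","wb"))
print(s["position"],"tcp px",wproj(im,s,s["position"]))
for x,y,z in((-.152,.031,.008),(-.152,-.031,.008),(-.096,.007,.066),(-.096,-.007,.066),(-.064,.007,.066)):print((x,y,z),wproj(im,s,[*hp("L",x,y),z]))
c=cv2.resize(im["pixels"][40:300,130:390],None,fx=2.3,fy=2.3,interpolation=cv2.INTER_CUBIC);cv2.imwrite("pics/wL3.png",cv2.convertScaleAbs(c,alpha=1.8)[:,:,::-1])
E
```

```text
[0.47547193 0.28027105 0.09138964] tcp px [258.2 232.5]
(-0.152, 0.031, 0.008) [288.6 103.8]
(-0.152, -0.031, 0.008) [214.5 103.8]
(-0.096, 0.007, 0.066) [260.4 183.9]
(-0.096, -0.007, 0.066) [239.9 183.9]
(-0.064, 0.007, 0.066) [260.3 227.9]
```

View pics/wL3.png

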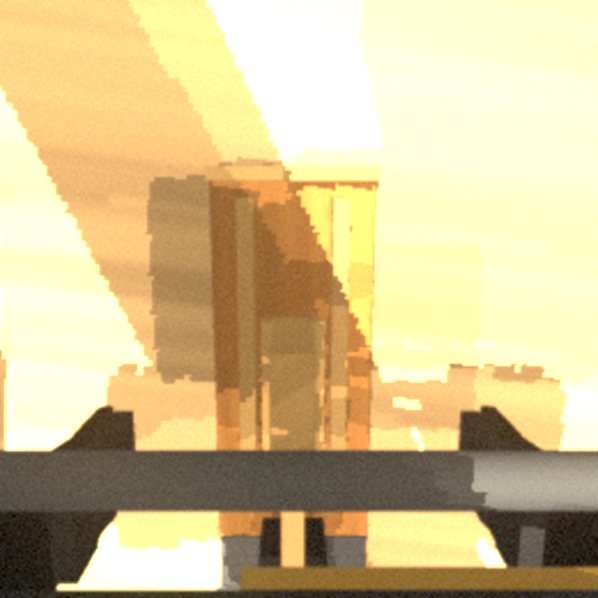

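The block and blade are centred at about column 257, against the finger mid at 259. The plank edges run vertical, so the position across the plank and the yaw are good. The planks lie about 9 mm further out in x than the top camera says. I'll descend and grip.

jog_arm(
  moves=[0,-0.003,0.1,0,0,0,1,0,-0.003,0.17,0,0,0,1,0,-0.003,0.197,0,0,0,1,0,-0.003,0.197,0,0,0,-1,0,-0.003,0.197,0,0,0,-1,0,-0.003,0.197,0,0,0,-1,0,-0.003,0.197,0,0,0,-1,0,-0.003,0.197,0,0,0,-1],
  newtons=45,
)

```text
time: 4.35
position: [0.4753, 0.2792, 0.0317]
tool_rot: [-0.199, 3.135, 0.0]
ft_force: [0.4, -0.3, 0.7]
grip_width: 0.516
grip_force: 0.0
```

jog_arm(
  moves=[0,0,0,0,0,0,-1,0,0,0,0,0,0,-1,0,0,0,0,0,0,-1,0,0,0,0,0,0,-1,0,0,0,0,0,0,-1,0,0,0,0,0,0,-1,0,0,0,0,0,0,-1,0,0,0,0,0,0,-1],
)

```text
time: 5.35
position: [0.4752, 0.2791, 0.0314]
tool_rot: [-0.199, 3.135, 0.0]
ft_force: [-0.7, 0.1, 0.2]
grip_width: 0.154
grip_force: 45.0
```

jog_arm(
  moves=[0.01,0,0,0,0,0,-1,0.02,0,0,0,0,0,-1,0.03,0,0,0,0,0,-1,0.04,0,0,0,0,0,-1,0.05,0,0,0,0,0,-1,0.06,0,0,0,0,0,-1,0.07,0,0,0,0,0,-1,0.07,0,0,0,0,0,-1],
)

```text
time: 6.35
position: [0.4591, 0.277, 0.0334]
tool_rot: [-0.197, 3.126, 0.004]
ft_force: [8.8, 0.9, -1.6]
grip_width: 0.156
grip_force: 45.0
```

jog_arm(
  moves=[0.01,0,0,0,0,0,-1,0.02,0,0,0,0,0,-1,0.03,0,0,0,0,0,-1,0.04,0,0,0,0,0,-1,0.05,0,0,0,0,0,-1,0.06,0,0,0,0,0,-1,0.065,0,0,0,0,0,-1,0.065,0,0,0,0,0,-1],
)

```text
time: 7.35
position: [0.4342, 0.274, 0.0314]
tool_rot: [0.2, -3.134, 0.0]
ft_force: [-1.2, 0.0, 2.5]
grip_width: 0.154
grip_force: 45.0
```

jog_arm(
  moves=[0,0,0,0,0,0,0.2,0,0,0,0,0,0,0.2,0,0,0,0,0,0,0.2,0,0,0,0,0,0,0.2,0,0,0,0,0,0,0.2,0,0,-0.15,0,0,0,0.2,0,0,-0.3,0,0,0,0.2,0,0,-0.3,0,0,0,0.2],
)

```text
time: 8.35
position: [0.4375, 0.2757, 0.1254]
tool_rot: [-0.198, 3.129, 0.007]
ft_force: [1.5, 0.3, -0.1]
grip_width: 0.602
grip_force: 0.0
```

```bash
python3 - <<'E'
from go import *;import pickle
s=ctrl.get_state();im=ctrl.get_image("wrist");top=ctrl.get_image("top")
pickle.dump((s,im,top),open("aL.pkl","wb"))
print("M");hrow("M",-.071,.1,.003)
E
```

```text
M
t 8.45 pos [0.435  0.274  0.1216] F [-0.5  0.5 -0.9] grip 52.0 0.0
to [ 0.4902 -0.1016  0.1   ] row [-0.0244 -1.2653  0.0714] [0.0004 0.0005 0.0981]
```

jog_arm(
  moves=[0,-0.2,0,0,0,0.098,0.2,0,-0.4,0,0,0,0.098,0.2,0,-0.6,0,0,0,0.098,0.2,0,-0.8,0,0,0,0.098,0.2,-0.02,-1,0,0,0,0.098,0.2,-0.02,-1,0,0,0,0.098,0.2,-0.02,-1,0,0,0,0.098,0.2,-0.02,-1,0,0,0,0.098,0.2],
)

```text
time: 9.45
position: [0.4782, -0.0212, 0.1207]
tool_rot: [0.042, -3.14, -0.0]
ft_force: [-0.2, 0.1, 0.5]
grip_width: 0.597
grip_force: 0.0
```

```bash
python3 -c "
from go import *
row(.4893,-.1002,.09,H['M'][1]+np.pi)"
```

```text
t 9.45 pos [ 0.4782 -0.0212  0.1207] F [-0.2  0.1  0.5] grip 52.0 0.0
to [ 0.4893 -0.1002  0.09  ] row [-0.0299 -0.2641  0.1022] [ 0.0002 -0.0014  0.0027]
```

jog_arm(
  moves=[-0.03,-0.15,0,0,0,0.003,0.2,-0.03,-0.264,0.05,0,0,0.003,0.2,-0.03,-0.264,0.1,0,0,0.003,0.2,-0.03,-0.264,0.1,0,0,0.003,0.2,-0.03,-0.264,0.1,0,0,0.003,0.2,-0.03,-0.264,0.1,0,0,0.003,0.2,-0.03,-0.264,0.1,0,0,0.003,0.2,-0.03,-0.264,0.1,0,0,0.003,0.2],
)

```text
time: 10.45
position: [0.49, -0.1016, 0.0917]
tool_rot: [-0.034, 3.141, 0.0]
ft_force: [0.4, -0.1, 0.2]
grip_width: 0.602
grip_force: 0.0
```

```bash
cat > edge.py <<'E'
from go import *;import sys,pickle
s=ctrl.get_state();im=ctrl.get_image("wrist");pickle.dump((s,im),open(sys.argv[1]+".pkl","wb"))
print(s["position"],"tcp px",wproj(im,s,s["position"]))
def edges(im):
    # plank = more saturated/redder than table; report long runs of low (B/R) ratio per row
    p=cv2.GaussianBlur(im["pixels"],(3,3),0).astype(float);r=p[:,:,2]/(p[:,:,0]+1)
    for v in (105,110,115,120,130,140,150,160,170,180,190,200,210,220,265,270):
        t=r[v,150:370];idx=np.flatnonzero(t<.42)
        print(v,"plank cols",(idx.min()+150,idx.max()+150,len(idx)) if len(idx) else None,"table",np.round(np.median(t),2))
edges(im)
E
python3 - <<'E'
import pickle,sys;sys.argv=["","tmp"]
exec(open("edge.py").read().split("s=ctrl")[0]);exec("def edges"+open("edge.py").read().split("def edges")[1].rsplit("edges(im)",1)[0])
s,im=pickle.load(open("wL3.pkl","rb"));edges(im)
E
python3 edge.py wM
```

```text
105 plank cols None table 0.51
110 plank cols None table 0.5
115 plank cols (np.int64(255), np.int64(271), 11) table 0.48
120 plank cols (np.int64(221), np.int64(293), 73) table 0.48
130 plank cols (np.int64(221), np.int64(293), 67) table 0.48
140 plank cols (np.int64(222), np.int64(292), 62) table 0.49
150 plank cols (np.int64(222), np.int64(292), 64) table 0.48
160 plank cols (np.int64(222), np.int64(292), 64) table 0.48
170 plank cols (np.int64(222), np.int64(292), 66) table 0.48
180 plank cols (np.int64(223), np.int64(291), 45) table 0.48
190 plank cols (np.int64(223), np.int64(291), 48) table 0.49
200 plank cols (np.int64(224), np.int64(290), 49) table 0.49
210 plank cols (np.int64(224), np.int64(290), 42) table 0.48
220 plank cols (np.int64(174), np.int64(290), 45) table 0.48
265 plank cols (np.int64(226), np.int64(289), 52) table 0.49
270 plank cols (np.int64(150), np.int64(369), 43) table 0.49
[ 0.48997887 -0.10161881  0.09172406] tcp px [258.1 232.5]
105 plank cols None table 0.51
110 plank cols None table 0.51
115 plank cols (np.int64(258), np.int64(266), 9) table 0.49
120 plank cols (np.int64(223), np.int64(294), 72) table 0.49
130 plank cols (np.int64(223), np.int64(294), 65) table 0.49
140 plank cols (np.int64(223), np.int64(294), 63) table 0.49
150 plank cols (np.int64(224), np.int64(294), 62) table 0.49
160 plank cols (np.int64(224), np.int64(293), 70) table 0.49
170 plank cols (np.int64(225), np.int64(293), 61) table 0.49
180 plank cols (np.int64(225), np.int64(293), 54) table 0.49
190 plank cols (np.int64(225), np.int64(293), 42) table 0.49
200 plank cols (np.int64(226), np.int64(292), 44) table 0.49
210 plank cols (np.int64(226), np.int64(292), 42) table 0.48
220 plank cols (np.int64(227), np.int64(316), 44) table 0.48
265 plank cols (np.int64(150), np.int64(369), 85) table 0.49
270 plank cols (np.int64(150), np.int64(367), 63) table 0.5
```

jog_arm(
  moves=[0,0,0.12,0,0,0,0.2,0,0,0.2,0,0,0,-1,0,0,0.2,0,0,0,-1,0,0,0.2,0,0,0,-1,0,0,0.2,0,0,0,-1,0,0,0.2,0,0,0,-1,0,0,0.2,0,0,0,-1,0,0,0.2,0,0,0,-1],
)

```text
time: 11.5
position: [0.4907, -0.1018, 0.0325]
tool_rot: [-0.033, 3.14, 0.0]
ft_force: [-1.1, 0.1, 6.8]
grip_width: 0.154
grip_force: 45.0
```

jog_arm(
  moves=[0,0,0,0,0,0,-1,0,0,0,0,0,0,-1,0,0,0,0,0,0,-1,0.01,0,0,0,0,0,-1,0.02,0,0,0,0,0,-1,0.03,0,0,0,0,0,-1,0.04,0,0,0,0,0,-1,0.05,0,0,0,0,0,-1],
)

```text
time: 12.5
position: [0.4766, -0.1023, 0.0325]
tool_rot: [-0.033, 3.137, -0.0]
ft_force: [4.5, -0.5, 5.4]
grip_width: 0.156
grip_force: 45.0
```

jog_arm(
  moves=[0.01,0,0,0,0,0,-1,0.02,0,0,0,0,0,-1,0.03,0,0,0,0,0,-1,0.04,0,0,0,0,0,-1,0.05,0,0,0,0,0,-1,0.07,0,0,0,0,0,-1,0.085,0,0,0,0,0,-1,0.085,0,0,0,0,0,-1],
)

```text
time: 13.5
position: [0.4502, -0.1029, 0.0325]
tool_rot: [-0.033, 3.139, -0.0]
ft_force: [2.5, -0.6, 8.5]
grip_width: 0.155
grip_force: 45.0
```

jog_arm(
  moves=[0,0,0,0,0,0,0.2,0,0,0,0,0,0,0.2,0,0,0,0,0,0,0.2,0,0,0,0,0,0,0.2,0,0,0,0,0,0,0.2,0,0,-0.15,0,0,0,0.2,0,0,-0.3,0,0,0,0.2,0,0,-0.3,0,0,0,0.2],
)

```text
time: 14.5
position: [0.4521, -0.103, 0.1249]
tool_rot: [-0.033, 3.134, 0.0]
ft_force: [0.8, -0.1, 0.0]
grip_width: 0.598
grip_force: 0.0
```

```bash
python3 -c "
from go import *
row(.4958,-.306,.09,H['R'][1]+np.pi)"
```

```text
t 14.5 pos [ 0.4521 -0.103   0.1249] F [ 0.8 -0.1  0. ] grip 52.0 0.0
to [ 0.4958 -0.306   0.09  ] row [-0.1305 -0.6795  0.1172] [-0.0003  0.0071 -0.1298]
```

jog_arm(
  moves=[-0.02,-0.2,0,0,0,-0.06,0.2,-0.05,-0.4,0,0,0,-0.13,0.2,-0.1,-0.6,0,0,0,-0.13,0.2,-0.13,-0.68,0.06,0,0.003,-0.13,0.2,-0.13,-0.68,0.11,0,0.003,-0.13,0.2,-0.13,-0.68,0.11,0,0.003,-0.13,0.2,-0.13,-0.68,0.11,0,0.003,-0.13,0.2,-0.13,-0.68,0.11,0,0.003,-0.13,0.2],
)

```text
time: 15.5
position: [0.4932, -0.3049, 0.0892]
tool_rot: [0.249, -3.13, -0.0]
ft_force: [0.1, 0.1, -0.6]
grip_width: 0.596
grip_force: 0.0
```

```bash
python3 edge.py wR; python3 -c "
from go import *
row(.4958,-.306,.032,H['R'][1]+np.pi)"
```

```text
[ 0.49318933 -0.3048596   0.08924855] tcp px [258.2 232.5]
105 plank cols None table 0.5
110 plank cols None table 0.49
115 plank cols None table 0.49
120 plank cols (np.int64(257), np.int64(290), 24) table 0.49
130 plank cols (np.int64(223), np.int64(295), 73) table 0.48
140 plank cols (np.int64(224), np.int64(295), 72) table 0.49
150 plank cols (np.int64(224), np.int64(295), 70) table 0.48
160 plank cols (np.int64(224), np.int64(294), 70) table 0.49
170 plank cols (np.int64(225), np.int64(294), 69) table 0.49
180 plank cols (np.int64(225), np.int64(294), 68) table 0.48
190 plank cols (np.int64(225), np.int64(294), 53) table 0.49
200 plank cols (np.int64(225), np.int64(293), 63) table 0.49
210 plank cols (np.int64(226), np.int64(293), 58) table 0.48
220 plank cols (np.int64(202), np.int64(293), 49) table 0.48
265 plank cols (np.int64(150), np.int64(369), 87) table 0.48
270 plank cols (np.int64(150), np.int64(368), 72) table 0.48
t 15.55 pos [ 0.4932 -0.3051  0.0893] F [-0.8 -0.7 -0.2] grip 52.4 0.0
to [ 0.4958 -0.306   0.032 ] row [-0.0084 -0.0044  0.1909] [ 0.0002 -0.0013  0.0013]
```

jog_arm(
  moves=[-0.015,0.002,0.12,0,0,0,0.2,-0.015,0.002,0.19,0,0,0,-1,-0.015,0.002,0.19,0,0,0,-1,-0.015,0.002,0.19,0,0,0,-1,-0.015,0.002,0.19,0,0,0,-1,-0.015,0.002,0.19,0,0,0,-1,-0.015,0.002,0.19,0,0,0,-1,-0.015,0.002,0.19,0,0,0,-1],
)

```text
time: 16.55
position: [0.4973, -0.3048, 0.0324]
tool_rot: [0.246, -3.13, 0.0]
ft_force: [-1.2, 0.2, 6.1]
grip_width: 0.154
grip_force: 45.0
```

jog_arm(
  moves=[0,0,0,0,0,0,-1,0,0,0,0,0,0,-1,0,0,0,0,0,0,-1,0.01,0,0,0,0,0,-1,0.02,0,0,0,0,0,-1,0.03,0,0,0,0,0,-1,0.04,0,0,0,0,0,-1,0.05,0,0,0,0,0,-1],
)

```text
time: 17.55
position: [0.4855, -0.3067, 0.0324]
tool_rot: [-0.248, 3.128, -0.003]
ft_force: [7.1, 0.1, 0.9]
grip_width: 0.154
grip_force: 45.0
```

jog_arm(
  moves=[0.01,0,0,0,0,0,-1,0.02,0,0,0,0,0,-1,0.03,0,0,0,0,0,-1,0.04,0,0,0,0,0,-1,0.05,0,0,0,0,0,-1,0.07,0,0,0,0,0,-1,0.085,0,0,0,0,0,-1,0.085,0,0,0,0,0,-1],
)

```text
time: 18.55
position: [0.4572, -0.3114, 0.0324]
tool_rot: [0.246, -3.131, 0.001]
ft_force: [1.6, 0.4, 5.6]
grip_width: 0.162
grip_force: 45.0
```

jog_arm(
  moves=[0,0,0,0,0,0,0.3,0,0,0,0,0,0,0.3,0,0,0,0,0,0,0.3,0,0,0,0,0,0,0.3,0,0,0,0,0,0,0.3,0,0,-0.15,0,0,0,0.3,0,0,-0.3,0,0,0,0.3,0,0,-0.35,0,0,0,0.3],
)

```text
time: 19.55
position: [0.4584, -0.3118, 0.1394]
tool_rot: [-0.246, 3.131, -0.003]
ft_force: [0.5, 0.1, -0.4]
grip_width: 0.653
grip_force: 0.0
```

```bash
python3 - <<'E'
from go import *;import pickle
a=pickle.load(open("im0.pkl","rb"));t=ctrl.get_image("top");s=ctrl.get_image("scene");pickle.dump((t,s),open("im1.pkl","wb"))
f=lambda im,r:cv2.resize(im["pixels"][r[0]:r[1],r[2]:r[3]],None,fx=2.7,fy=2.4,interpolation=cv2.INTER_CUBIC)
r=(145,265,90,380)
cv2.imwrite("pics/ba.png",np.vstack([f(a["top"],r),f(t,r)])[:,:,::-1])
E
```

```text
(no output)
```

View pics/ba.png

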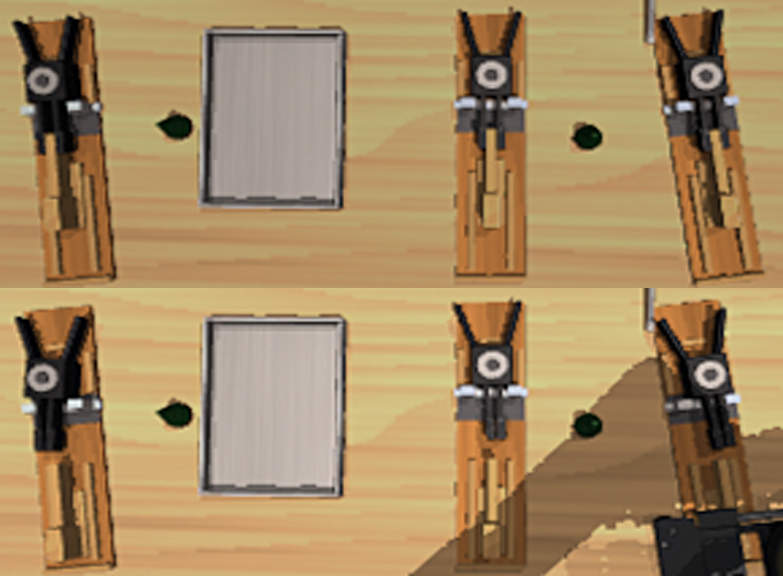

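The top picks show the posts of the left plank moving from row 105 to 117 and those of the right plank from 101 to 116, about 12 mm each. The middle plank's posts stay put (103 to 104). The middle clip is the weak one, which fits its 4.5 N pull. All three strips are back and clear.

```bash
python3 -c "
from go import *
row(.6225,-.0985,.11,H['M'][1]+np.pi)"
```

```text
t 19.65 pos [ 0.458  -0.3113  0.138 ] F [-0.1 -0.1 -0.7] grip 56.6 0.0
to [ 0.6225 -0.0985  0.11  ] row [-0.6527  0.6148  0.0924] [-0.001  -0.0002  0.1273]
```

jog_arm(
  moves=[-0.1,0.2,0,0,0,0.127,0.5,-0.2,0.4,0,0,0,0.127,0.5,-0.35,0.5,0,0,0,0.127,0.5,-0.5,0.6,0,0,0,0.127,0.5,-0.65,0.615,0.05,0,0,0.127,0.5,-0.653,0.615,0.09,0,0,0.127,0.5,-0.653,0.615,0.09,0,0,0.127,0.5,-0.653,0.615,0.09,0,0,0.127,0.5],
)

```text
time: 20.65
position: [0.6204, -0.0993, 0.1088]
tool_rot: [0.035, -3.137, 0.0]
ft_force: [0.6, -0.2, 0.2]
grip_width: 0.753
grip_force: 0.0
```

```bash
python3 -c "
from go import *
row(.6225,-.0985,.025,H['M'][1]+np.pi)
s=ctrl.get_state();im=ctrl.get_image('wrist')
print('tcp',wproj(im,s,s['position']))
for x in(.030,.022,.05,-.02):print(x,wproj(im,s,[*(hp('M',x)+[.009,.003]),.044]))
c=cv2.resize(im['pixels'][60:360,110:410],None,fx=2,fy=2,interpolation=cv2.INTER_CUBIC);cv2.imwrite('pics/wC.png',cv2.convertScaleAbs(c,alpha=1.8)[:,:,::-1])"
```

```text
t 20.65 pos [ 0.6204 -0.0993  0.1088] F [ 0.6 -0.2  0.2] grip 65.5 0.0
to [ 0.6225 -0.0985  0.025 ] row [-0.0083  0.0025  0.2795] [-0.0002 -0.0038 -0.0019]
tcp [258.1 232.5]
0.03 [258.8 180.4]
0.022 [258.8 170.8]
0.05 [258.8 203.7]
-0.02 [258.7 117.7]
```

View pics/wC.png

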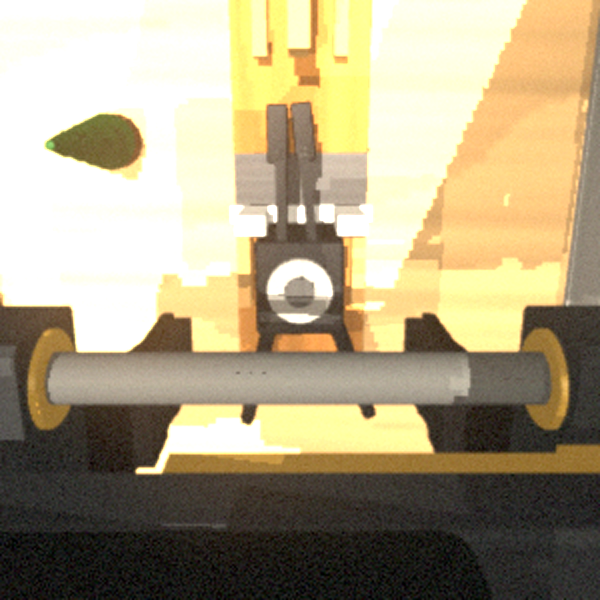

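The picture shows the clip block at crop rows 245–335 and columns 258–343, centred between the fingers to about 1 mm. The posts are in front of it and the strip is clear. I'll descend and grip.

jog_arm(
  moves=[0,0.004,0.12,0,0,0,0.5,0,0.004,0.22,0,0,0,0.5,0,0.004,0.28,0,0,0,0.5,0,0.004,0.28,0,0,0,0.5,0,0.004,0.28,0,0,0,-1,0,0.004,0.28,0,0,0,-1,0,0.004,0.28,0,0,0,-1,0,0.004,0.28,0,0,0,-1],
  newtons=30,
)

```text
time: 21.7
position: [0.6217, -0.0971, 0.0256]
tool_rot: [0.038, -3.139, 0.001]
ft_force: [-0.5, -0.5, 1.8]
grip_width: 0.414
grip_force: 30.0
```

jog_arm(
  moves=[0,0,0,0,0,0,-1,0,0,0,0,0,0,-1,0,0,0,0,0,0,-1,0,0,0,0,0,0,-1,0,0,0,0,0,0,-1,0,0,0,0,0,0,-1,0,0,0,0,0,0,-1,0,0,0,0,0,0,-1],
)

```text
time: 22.7
position: [0.6217, -0.097, 0.0256]
tool_rot: [0.038, -3.139, 0.001]
ft_force: [-0.8, -0.9, 5.4]
grip_width: 0.411
grip_force: 30.0
```

jog_arm(
  moves=[0,0,-0.03,0,0,0,-1,0,0,-0.08,0,0,0,-1,0,0,-0.13,0,0,0,-1,0,0,-0.18,0,0,0,-1,0,0,-0.23,0,0,0,-1,0,0,-0.25,0,0,0,-1,0,0,-0.25,0,0,0,-1,0,0,-0.25,0,0,0,-1],
)

```text
time: 23.7
position: [0.621, -0.0966, 0.0994]
tool_rot: [0.038, -3.137, 0.0]
ft_force: [0.1, -0.9, -2.3]
grip_width: 0.412
grip_force: 30.0
```

```bash
python3 -c "
from go import *
row(.580,.098,.1,H['M'][1]+np.pi)"
```

```text
t 23.7 pos [ 0.621  -0.0966  0.0994] F [ 0.1 -0.9 -2.3] grip 35.8 30.0
to [0.58  0.098 0.1  ] row [ 0.121   0.6519 -0.0016] [-0.     -0.0041  0.0002]
```

jog_arm(
  moves=[0.02,0.1,0,0,0,0,-1,0.04,0.22,0,0,0,0,-1,0.06,0.35,0,0,0,0,-1,0.09,0.5,0,0,0,0,-1,0.11,0.6,0,0,0,0,-1,0.12,0.65,0,0,0,0,-1,0.12,0.65,0,0,0,0,-1,0.12,0.65,0,0,0,0,-1],
)

```text
time: 24.7
position: [0.5812, 0.0951, 0.1]
tool_rot: [0.034, -3.139, 0.002]
ft_force: [-0.1, -0.7, -1.1]
grip_width: 0.412
grip_force: 30.0
```

```bash
python3 - <<'E'
from go import *
s=ctrl.get_state();w=ctrl.get_image("wrist");t=ctrl.get_image("top")
print(s["position"])
# tray in wrist: greyish low-saturation bounds along row/col
hsv=cv2.cvtColor(w["pixels"],cv2.COLOR_RGB2HSV);m=((hsv[:,:,1]<50)&(hsv[:,:,2]>50))
for v in(130,150,170,190,205):
    i=np.flatnonzero(m[v,120:400])+120;print(v,(i.min(),i.max(),len(i)) if len(i) else None)
for y in(.063,-.063):
  for x in(-.09,-.05,0):print((x,y),wproj(w,s,[.579+x,.098+y,.034]))
col=np.flatnonzero(m[:215,200])
print("col200",col[:3],col[-3:] if len(col) else 0)
E
```

```text
[0.58123943 0.09505033 0.10004924]
130 (np.int64(186), np.int64(339), 113)
150 (np.int64(188), np.int64(337), 116)
170 (np.int64(188), np.int64(335), 120)
190 (np.int64(190), np.int64(334), 90)
205 (np.int64(205), np.int64(332), 65)
(-0.09, 0.063) [346.6  89.7]
(-0.05, 0.063) [341.7 142.5]
(0, 0.063) [336.3 202.4]
(-0.09, -0.063) [182.6  85.9]
(-0.05, -0.063) [184.7 139. ]
(0, -0.063) [187.2 199.2]
col200 [82 83 84] [147 149 169]
```

jog_arm(
  moves=[0,0.005,0.06,0,0,0,-1,0,0.005,0.12,0,0,0,-1,0,0.005,0.18,0,0,0,-1,0,0.005,0.22,0,0,0,-1,0,0.005,0.24,0,0,0,-1,0,0.005,0.255,0,0,0,-1,0,0.005,0.26,0,0,0,-1,0,0.005,0.26,0,0,0,-1],
)

```text
time: 25.8
position: [0.5808, 0.0989, 0.0224]
tool_rot: [0.038, -3.139, -0.0]
ft_force: [-0.5, 0.4, -0.7]
grip_width: 0.411
grip_force: 30.0
```

jog_arm(
  moves=[0,0,0.003,0,0,0,-1,0,0,0.003,0,0,0,-1,0,0,0.003,0,0,0,0.3,0,0,0.003,0,0,0,0.3,0,0,0.003,0,0,0,0.3,0,0,0.003,0,0,0,0.3,0,0,0.003,0,0,0,0.3,0,0,0.003,0,0,0,0.3],
)

```text
time: 26.8
position: [0.5806, 0.0988, 0.0212]
tool_rot: [0.038, -3.138, 0.0]
ft_force: [-0.1, -0.4, 0.4]
grip_width: 0.65
grip_force: 0.0
```

jog_arm(
  moves=[0,0,-0.05,0,0,0,0.3,0,0,-0.15,0,0,0,0.3,0,0,-0.3,0,0,0,0.3,0,0,-0.45,0,0,0,0.3,0,0,-0.5,0,0,0,0.3,0.3,0,-0.5,0,0,0,0.3,0.5,0,-0.5,0,0,0,0.3,0.5,0,-0.5,0,0,0,0.3],
)

```text
time: 27.8
position: [0.4276, 0.0951, 0.171]
tool_rot: [0.04, -3.136, -0.001]
ft_force: [0.8, 0.7, 0.1]
grip_width: 0.651
grip_force: 0.0
```

```bash
python3 - <<'E'
from go import *;import pickle
print(ctrl.get_state()["position"]);t=ctrl.get_image("top");s=ctrl.get_image("scene");a=pickle.load(open("im0.pkl","rb"))
pickle.dump((t,s),open("im2.pkl","wb"))
dark=lambda p:(p.max(2)<60)
m=dark(s["pixels"])&~dark(a["scene"]["pixels"]);q=np.zeros_like(m);q[155:215,285:370]=m[155:215,285:370]
i=np.argwhere(q);print("scene dark in tray",len(i),i.min(0),i.max(0),i.mean(0))
m=dark(t["pixels"]);q=np.zeros_like(m);q[160:228,168:214]=m[160:228,168:214];i=np.argwhere(q);print("top dark in tray",len(i),i.min(0) if len(i) else 0,i.max(0) if len(i) else 0)
# ring centroid in tray
g=cv2.cvtColor(s["pixels"],cv2.COLOR_RGB2GRAY)
# change elsewhere in scene: strip blocks / good clips since im1
t1,s1=pickle.load(open("im1.pkl","rb"))
for n,(r0,r1,c0,c1) in dict(L=(125,190,336,430),R=(183,266,145,212)).items():
    print(n,np.abs(s["pixels"][r0:r1,c0:c1].astype(int)-s1["pixels"][r0:r1,c0:c1]).mean())
E
```

```text
[0.42757619 0.09507759 0.1709814 ]
scene dark in tray 750 [160 290] [211 351] [181.08133333 327.196     ]
top dark in tray 482 [160 168] [223 201]
L 11.575559192580469
R 25.24210273931547
```

```bash
python3 - <<'E'
from go import *;import pickle
t,s=pickle.load(open("im2.pkl","rb"))
# ring (bright, round) inside dark body in the tray
for n,im,(r0,r1,c0,c1) in(("top",t,(160,228,168,214)),("scene",s,(155,215,285,370))):
    m=(im["pixels"].max(2)<60).astype(np.uint8);q=np.zeros_like(m);q[r0:r1,c0:c1]=m[r0:r1,c0:c1]
    k,l,st,c=cv2.connectedComponentsWithStats(q)
    for j in np.argsort(-st[1:,4])[:3]+1:
        print(n,st[j].tolist(),c[j].round(1),"world@.03",(ray(im,c[j],.03)[0]+([.009,.003] if n=="top" else 0)).round(3))
# strips: tan top faces expected at plank x=-.121, z=.066, in scene
Rm=R.from_rotvec(s["rotation"]).as_matrix()
for h,dx in(("L",(.0085,.0045)),("M",(.009,.003)),("R",(.011,.002))):
    for z in(.066,.045,.025):
        p=np.array([*(hp(h,-.121+.016)+dx),z]);c=Rm.T@(p-s["xyz"]);u=s["cx"]-s["fx"]*c[0]/c[2];v=s["cy"]+s["fy"]*c[1]/c[2]
        print(h,z,round(u),round(v),s["pixels"][round(v)-1:round(v)+2,round(u)-1:round(u)+2].mean((0,1)).round())
E
```

```text
top [176, 166, 26, 58, 472] [189.7 195.1] world@.03 [0.576 0.1  ]
top [168, 160, 1, 9, 9] [168. 164.] world@.03 [0.65  0.156]
top [168, 186, 1, 1, 1] [168. 186.] world@.03 [0.597 0.153]
scene [309, 158, 42, 46, 780] [328.6 180.3] world@.03 [0.573 0.108]
scene [348, 155, 11, 27, 122] [353.3 170.6] world@.03 [0.562 0.189]
scene [289, 168, 8, 17, 49] [292.5 176.2] world@.03 [0.522 0.027]
L 0.066 361 132 [114.  88.  54.]
L 0.045 360 138 [83. 62. 37.]
L 0.025 359 143 [80. 59. 36.]
M 0.066 239 165 [105.  78.  46.]
M 0.045 239 171 [155. 114.  69.]
M 0.025 240 177 [82. 61. 35.]
R 0.066 161 186 [90. 67. 40.]
R 0.045 163 192 [204. 151.  91.]
R 0.025 164 198 [95. 70. 43.]
```

```bash
python3 -c "
from bench import ctrl
print(ctrl.close_job())"
```

```text
the job is handed in; nothing more can be done
None
```

The job is handed in: the weak clip (middle plank) is set down in the tray and both good clips dragged their stops forward and stay in their holders; after the last moves I checked the clip and strips only by numbers from the images, and the hand-in gave no verdict.

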